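# Rub down a pool-table pocket collar

## Task

The leather collar of the pool-table pocket has just been glued down: rub it lightly with the fingertips, starting on the end rivet nearest the blue chalk cube and stroking round the collar to the end rivet nearest the white-lidded jar, so that every brass rivet and every dark patch is touched in turn, without squashing the foam pad under the leather flat. Finish with the fingertips still on that last rivet, holding it lightly pressed down a few millimetres. Grasp nothing, and leave the chalk, the jar and the screwdriver where they are.

Things in the scene. Friction and masses are not known exactly. Their poses are not given: they have to be found in the camera images.
- pocket: Side-pocket unit, fixed on the teal table: two oak rail stubs with teal cushion noses, tops 40 mm above the table, spanning x -38 to 70 mm and y 90 to 180 mm (and -180 to -90 mm), and between them a half-ring that bulges to -x and carries the leather collar. Origin: on the table, at the half-ring's centre; x towards its open side, y along the rails, z up.
- collar_centre (a point): Centre of the brown leather collar's half-ring, level with its unpressed top, 56 mm above the table; axes as the pocket's. The flat-topped collar has mean radius 70 mm and is 26 mm wide; its centre line is at (-70 cos a, 70 sin a) mm for a from -100 to +100 degrees: rivet0 at y = -70 mm, rivet4 at y = +70 mm.
- collar (a joint): How far the leather collar is pressed down (m): 0 at rest, 0.012 with the foam pad under it squashed flat. The whole collar sinks as one piece, stays level and springs back; it takes about 1.7 N to start and 0.9 N more for each mm.
- rivet0: Brass rivet, a smooth dome 12 mm across and 1.5 mm high on the collar's centre line at a = -90 degrees (an end rivet). Origin: its centre at the level of the leather's top; it sinks with the collar.
- rivet1: Brass rivet, a smooth dome 12 mm across and 1.5 mm high on the collar's centre line at a = -45 degrees. Origin: its centre at the level of the leather's top; it sinks with the collar.
- rivet2: Brass rivet, a smooth dome 12 mm across and 1.5 mm high on the collar's centre line at a = 0 degrees. Origin: its centre at the level of the leather's top; it sinks with the collar.
- rivet3: Brass rivet, a smooth dome 12 mm across and 1.5 mm high on the collar's centre line at a = 45 degrees. Origin: its centre at the level of the leather's top; it sinks with the collar.
- rivet4: Brass rivet, a smooth dome 12 mm across and 1.5 mm high on the collar's centre line at a = 90 degrees (an end rivet). Origin: its centre at the level of the leather's top; it sinks with the collar.
- patch0: Near-black patch across the collar's full width, flush with the leather, about 12 mm long along the collar (10 degrees), at a = -67.5 degrees, between rivet0 and rivet1. Origin: its centre at the leather's top; it sinks with the collar.
- patch1: Near-black patch across the collar's full width, flush with the leather, about 12 mm long along the collar (10 degrees), at a = -22.5 degrees, between rivet1 and rivet2. Origin: its centre at the leather's top; it sinks with the collar.
- patch2: Near-black patch across the collar's full width, flush with the leather, about 12 mm long along the collar (10 degrees), at a = 22.5 degrees, between rivet2 and rivet3. Origin: its centre at the leather's top; it sinks with the collar.
- patch3: Near-black patch across the collar's full width, flush with the leather, about 12 mm long along the collar (10 degrees), at a = 67.5 degrees, between rivet3 and rivet4. Origin: its centre at the leather's top; it sinks with the collar.
- chalk: Blue chalk cube, 22 mm, loose, standing on one of the two rail stubs about 70 mm from the nearest end rivet: it marks the end where the stroke starts (may be either end). Origin: centre of its underside.
- jar: Small closed jar with a white lid, 36 mm across and 42 mm high, loose, standing on the other rail stub: it marks the end where the stroke finishes. Origin: centre of its underside.
- screwdriver: Screwdriver, 170 mm long, lying loose on the table on the pocket's open (+x) side, lying roughly along the pocket's y. Origin: middle of its length, at the table's level.

How it is judged:
By the outcome, as a careful person would: the job done as asked, in the order asked, and still so for the second after the job is handed in, while the arm keeps its last pose, push and grip.
It also fails if it takes over 48 s, if anything falls off the work surface, if the arm or the gripper's body presses on something with over 40 N, if the wrist force passes 120 N, or if a joint passes its speed limit or range.

## Robot

A 6-joint arm with a two-finger parallel gripper is mounted at the origin on the work surface. World frame = base frame: x ahead of the robot, y to its left, z up, the work surface at z = 0. Lengths are in mm, angles in rad, forces in N, time in s.
With the tool pointing down it reaches from about 350 to 975 mm from the base axis. Payload 7.1 kg.
Tool frame: the origin (TCP) lies midway between the tips of the shut fingers; the grasp point (between the pads) lies 19 mm behind it; z points along the fingers, y is the line along which they close (so a half turn about z gives the same grasp; the last joint's range is limited). The gripper opens to 88 mm and grips with 3 to 60 N. Pads are 20 mm wide; open, the fingers measure 115 mm over their backs; the gripper's body (75 mm by 178 mm) begins 61 mm behind the grasp point.
Start: joints at [1.289, 0.423, 1.63, -0, 1.089, -0.019], TCP at [162.334, 603.533, 194.075] pointing down, gripper open.
Joint ranges: [-3, 3], [-0.9, 2.11], [0.09, 2.58], [-1.31, 4.45], [0.11, 2.69], [-2.54, 2.54]. Speed limits (rad/s): [2.39, 2.39, 3.01, 3.14, 3.14, 3.14].

## Interface

Orientations are given as a rotation vector (axis times angle).
In Python, from workcell import ctrl gives the robot as it stands.
- The arm moves only by the shell command python3 -m pendant 'ROWS'. ROWS is a JSON object of lists of equal length, an entry for each row: "grip": the opening, from -1 (shut) to 1 (fully open); "linear": the shift along the tool's x, y, z in mm, a list of three; "angular": the turn, a rotation vector about the tool's x, y, z in rad, a list of three. In form: {"grip": [grip, ...], "linear": [[tx, ty, tz], ...], "angular": [[ax, ay, az], ...]}. A call has 1 to 12 rows; each row shifts and turns the commanded pose from where the row before left it, along the tool's axes as they then stand; what a row does not reach is not made up. A row lasts 1/12 s, in which the tool goes at most 41.7 mm and 7.16 degrees, less where a joint would pass 70% of its speed; a pose out of reach is approached as far as the arm can. A call with a gripper value outside its range is refused whole. The fingers move at their own pace and stop on an object; the grip force is fixed at half the most. Time passes only in rows, so rows that do not move let the fingers close. It gives the time, the measured TCP pose, the force, the opening and the grip force at its end, in the units of the state.
- ctrl.get_obs(): the state, without advancing time (a new reading comes with each control period).
- ctrl.get_image(name): name is "side" or "top" or "wrist"; returns the picture (400x640x3 uint8, red, green, blue); there is no depth.
- ctrl.camera_params(name): a dict with "vfov" (degrees; the focal length in pixels is half the picture's height over the tangent of half this angle, whatever the lens; pixels are square), "cx", "cy" (the principal point, pixels), "R" (3x3) and "t" (3): a world point X has camera coordinates R X + t; the wrist camera has in their place "T_tool_cam" (4x4, takes a point from camera to tool coordinates, whose origin is the TCP and whose axes are the flange's). Camera axes: x right, y down, z forward; pixel columns grow to the right and rows downward; lengths in mm; the calibration is good to about 2 mm. A picture is of the moment at which its call begins: read the wrist's pose just before it. camera_params takes no time and is no camera call.
- ctrl.close_job(): hands the job in; it is judged then, once.
The state is a dict: "t": time; "qpos": joint angles; "qvel": joint speeds; "joint_torque": joint torques, N m; "ee_pos": TCP position; "orientation": TCP orientation; "ft_force": force on the tool from outside, world axes, zero at the start; "moment": the same for the moment, N m; "width": finger opening in mm; "grasp_force": force on a finger pad.
Only numpy, scipy, OpenCV 4.12 (cv2) and the standard library are available. Lean on these libraries where they do the work, as an engineer would, in place of code of your own. Each camera call takes 0.05 s, during which the arm holds its last target. There are 200 camera calls.

## Working session

There is one attempt and no reset: what is moved stays moved. The work goes in short steps, Python scripts to look and compute and a shell command to move; the robot and the scene stay as the last step left them, time stands still between calls to the robot, and variables do not carry over. Pictures are saved under pics/ and viewed, at most 10 in all, crops included, and the job is handed in when it is done.

```bash
mkdir -p pics; python3 - <<'E'
from workcell import ctrl
import cv2,numpy as np
o=ctrl.get_obs();print({k:np.round(v,3).tolist() for k,v in o.items()})
for n in("top","side"):
    cv2.imwrite(f"pics/{n}0.png",ctrl.get_image(n)[:,:,::-1]);print(n,ctrl.camera_params(n))
print(ctrl.camera_params("wrist"))
E
```

```text
{'t': 0.0, 'qpos': [1.289, 0.424, 1.631, -0.0, 1.089, -0.019], 'qvel': [0.0, 0.001, 0.001, 0.0, 0.0, 0.0], 'joint_torque': [-0.002, -54.461, -27.365, 0.064, 0.023, -0.0], 'ee_pos': [162.164, 602.973, 193.309], 'orientation': [-0.412, -3.114, 0.002], 'ft_force': [-0.177, 0.149, 0.024], 'moment': [-0.014, 0.023, 0.037], 'grasp_force': 0.0, 'width': 87.821}
top {'vfov': 43.11539399809492, 'cx': 327.35555402580593, 'cy': 198.83551655137987, 'R': array([[ 0.02920122, -0.99945405,  0.01545599],
       [-0.99678407, -0.03027063, -0.07419713],
       [ 0.07462449, -0.01323963, -0.99712381]]), 't': array([  3.15549532, 586.27121052, 983.30160225])}
side {'vfov': 52.65349010656914, 'cx': 316.0781713698714, 'cy': 198.96272921868587, 'R': array([[ 0.97180056, -0.23576051, -0.00454529],
       [-0.13680637, -0.54800388, -0.82521256],
       [ 0.19206169,  0.80256385, -0.56480401]]), 't': array([-577.74643614,  145.26519089,  590.11095293])}
{'vfov': 60.4490384600797, 'cx': 321.5388966987158, 'cy': 192.6468005155541, 'T_tool_cam': array([[-4.64760817e-04, -9.62560372e-01, -2.71066991e-01,
         7.52985023e+01],
       [ 9.99999809e-01, -3.37001425e-04, -5.17866491e-04,
         1.11174538e-01],
       [ 4.07127800e-04, -2.71067180e-01,  9.62560345e-01,
        -1.92128330e+02],
       [ 0.00000000e+00,  0.00000000e+00,  0.00000000e+00,
         1.00000000e+00]])}
```

View pics/top0.png

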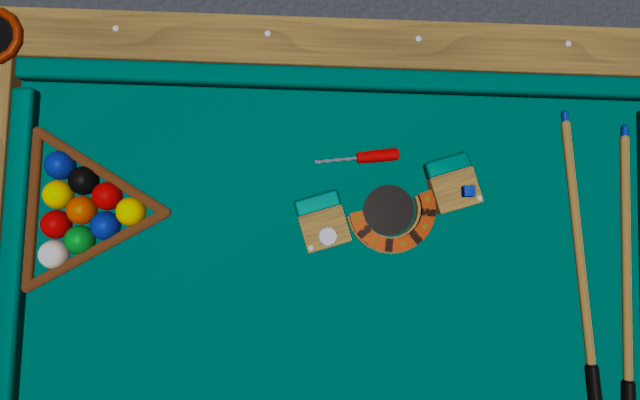

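View pics/side0.png

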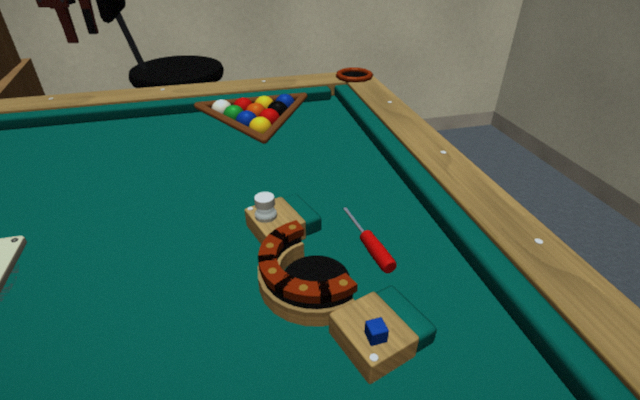

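The top view shows the chalk at about (468,190), the jar lid at (328,237) and the collar around (390,212), bulging towards the robot. The side view agrees. So rivet0 is at the chalk end. Next I'll zoom in and detect the rivets.

```bash
cat > h.py <<'E'
import numpy as np
from workcell import ctrl
def ray(n,u,v):
    c=ctrl.camera_params(n);f=200/np.tan(np.radians(c['vfov'])/2)
    R=np.array(c['R']);d=R.T@np.array([(u-c['cx'])/f,(v-c['cy'])/f,1.]);return -R.T@c['t'],d
def plane(n,u,v,z):
    o,d=ray(n,u,v);return o+d*(z-o[2])/d[2]
E
python3 - <<'E'
import cv2,numpy as np
a=cv2.imread('pics/top0.png')[140:265,290:490];b=cv2.imread('pics/side0.png')[180:380,240:440]
cv2.imwrite('pics/crop.png',np.vstack([cv2.resize(a,(560,350),interpolation=2)]))
cv2.imwrite('pics/crop2.png',cv2.resize(b,(600,600),interpolation=2))
E
```

```text
(no output)
```

View pics/crop.png

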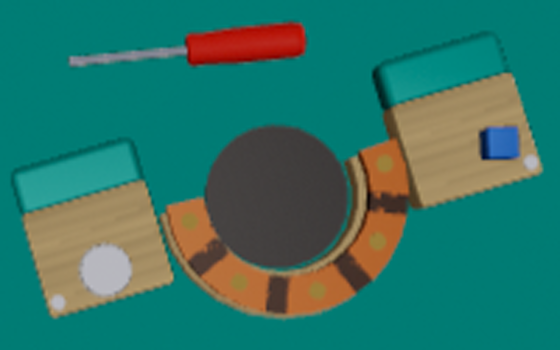

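View pics/crop2.png

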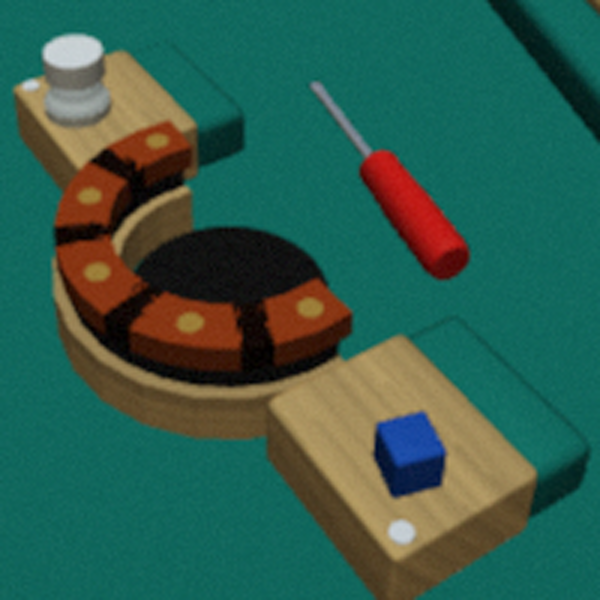

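All five rivets show in both crops. In the top crop they run from (385,163) at the chalk end to (190,222) at the jar end; in the side crop from (310,307) to (157,140). I'll mask them and triangulate.

```bash
cat > m.py <<'E'
import cv2,numpy as np
from h import *
G={'top':[(385,163),(377,241),(317,290),(238,282),(190,222)],'side':[(310,307),(190,322),(97,271),(90,195),(157,140)]}
off={'top':(290,140,2.8),'side':(240,180,3.)}
P={}
for n in G:
    im=cv2.imread(f'pics/{n}0.png');h=cv2.cvtColor(im,cv2.COLOR_BGR2HSV).astype(int)
    P[n]=[]
    for u,v in G[n]:
        u,v=u/off[n][2]+off[n][0],v/off[n][2]+off[n][1]
        yy,xx=np.mgrid[int(v)-5:int(v)+7,int(u)-5:int(u)+7]
        H=h[yy,xx,0];w=np.clip((H-13)/6,0,1)*(H<32)*(h[yy,xx,2]>70)*(np.hypot(xx-u,yy-v)<5.5)
        P[n].append(((xx*w).sum()/w.sum(),(yy*w).sum()/w.sum()));print(n,np.round((u,v),1),np.round(P[n][-1],1),w.sum().round(1))
A=np.radians([-90,-45,0,45,90]);L=np.c_[-70*np.cos(A),70*np.sin(A)]
def fit(W):
    c=L.mean(0);d=W.mean(0);a=(L-c)@[1,1j];b=(W-d)@[1,1j];s=(np.conj(a)@b)/(np.conj(a)@a)
    th=np.angle(s);R=np.array([[np.cos(th),-np.sin(th)],[np.sin(th),np.cos(th)]]);t=d-R@c
    r=W-(L@R.T+t);print('scale',abs(s).round(3),'yaw',th.round(4),'c',t.round(1),'res',np.abs(r).max().round(1));return th,t
tri=[]
for p,q in zip(P['top'],P['side']):
    o1,d1=ray('top',*p);o2,d2=ray('side',*q)
    s=np.linalg.lstsq(np.c_[d1,-d2],o2-o1,rcond=None)[0];tri.append((o1+d1*s[0]+o2+d2*s[1])/2)
tri=np.array(tri);print(tri.round(1))
for W in(tri[:,:2],np.array([plane('top',*p,57)[:2] for p in P['top']]),np.array([plane('side',*p,57)[:2] for p in P['side']])):fit(W)
E
python3 m.py
```

```text
top [427.5 198.2] [426.9 198. ] 29.0
top [424.6 226.1] [424.4 225.7] 29.5
top [403.2 243.6] [402.9 243.3] 28.7
top [375.  240.7] [375.  240.4] 29.8
top [357.9 219.3] [357.2 218.6] 30.7
side [343.3 282.3] [342.9 282.1] 40.5
side [303.3 287.3] [302.9 287.1] 42.7
side [272.3 270.3] [271.9 270.2] 36.5
side [270. 245.] [269.5 244.9] 28.2
side [292.3 226.7] [292.  226.5] 23.0
[[ 590.4 -169.9   57.8]
 [ 537.2 -165.9   57.8]
 [ 502.4 -125.3   57.8]
 [ 506.6  -72.    57.7]
 [ 547.1  -37.1   57.7]]
scale 0.998 yaw 0.3156 c [ 568.9 -103.5] res 0.2
scale 0.999 yaw 0.3166 c [ 569.1 -103.7] res 0.1
scale 0.999 yaw 0.3149 c [ 568.8 -102.7] res 0.2
```

The triangulation is consistent: rivet heights 57.7 mm, scale 0.998, residual 0.2 mm. The collar centre is at (569,-103.4) with yaw 0.316. I'll shut the fingers and turn the tool so its y axis lies along the pocket's y (-0.58 rad about tool z), then travel there.

```bash
python3 -m pendant '{"grip":[-1,-1,-1,-1,-1,-1,-1],"linear":[[0,0,0],[0,0,0],[0,0,0],[0,0,0],[0,0,0],[0,0,0],[0,0,0]],"angular":[[0,0,-0.1],[0,0,-0.1],[0,0,-0.1],[0,0,-0.1],[0,0,-0.1],[0,0,-0.08],[0,0,0]]}'
python3 -m pendant '{"grip":[-1,-1,-1,-1,-1,-1,-1,-1,-1,-1,-1,-1],"linear":[[-3,-15,0],[-5.6,-29,0],[-5.6,-29,0],[-5.6,-29,0],[-5.6,-29,0],[-5.6,-29,0],[-5.6,-29,0],[-5.6,-29,0],[-5.6,-29,0],[-5.6,-29,0],[-5.6,-29,0],[-5.6,-29,0]],"angular":[[0,0,0],[0,0,0],[0,0,0],[0,0,0],[0,0,0],[0,0,0],[0,0,0],[0,0,0],[0,0,0],[0,0,0],[0,0,0],[0,0,0]]}'
python3 -m pendant '{"grip":[-1,-1,-1,-1,-1,-1,-1,-1,-1,-1,-1,-1],"linear":[[-5.6,-29,0],[-5.6,-29,0],[-5.6,-29,0],[-5.6,-29,0],[-5.6,-29,0],[-5.6,-29,0],[-5.6,-29,0],[-5.6,-29,0],[-5.6,-29,0],[-5.6,-29,0],[-5.6,-29,0],[-3,-15,0]],"angular":[[0,0,0],[0,0,0],[0,0,0],[0,0,0],[0,0,0],[0,0,0],[0,0,0],[0,0,0],[0,0,0],[0,0,0],[0,0,0],[0,0,0]]}'
cat >> h.py <<'E'
from scipy.spatial.transform import Rotation as Ro
C=np.array([569,-103.4]);Y=.3156
def where():
    o=ctrl.get_obs();p=np.array(o['ee_pos']);R=Ro.from_rotvec(o['orientation']).as_matrix()
    d=p[:2]-C;c,s=np.cos(Y),np.sin(Y);q=np.array([c*d[0]+s*d[1],-s*d[0]+c*d[1]])
    print('t',o['t'],'pocket',q.round(1),'z',p[2].round(2),'r',np.hypot(*q).round(1),'a',np.degrees(np.arctan2(q[1],-q[0])).round(1),'F',np.round(o['ft_force'],2),'w',o['width'],'q6',np.round(o['qpos'][5],2));return o,p,R,q
def to(a,z,r=70):
    o,p,R,q=where();c,s=np.cos(Y),np.sin(Y);a=np.radians(a);g=np.array([-r*np.cos(a),r*np.sin(a)])
    w=np.r_[C+np.array([[c,-s],[s,c]])@g,z];print('tool delta',(R.T@(w-p)).round(1),'tooly err deg',np.degrees(np.arctan2(R[1,1],R[0,1])-Y-np.pi/2).round(2),'tilt',R[:,2].round(3))
E
python3 -c "
from h import *
to(-90,80)"
```

```text
t: 0.68
ee_pos: [162.2, 603.2, 193.6]
orientation: [0.501, -3.101, 0.001]
ft_force: [1.0, 0.0, 0.4]
width: 44.5
grasp_force: 0.0
t: 1.68
ee_pos: [328.0, 304.1, 194.0]
orientation: [0.492, -3.103, 0.0]
ft_force: [0.1, 0.0, 0.1]
width: 0.6
grasp_force: 0.0
t: 2.68
ee_pos: [494.0, 6.1, 194.1]
orientation: [-0.489, 3.103, -0.001]
ft_force: [0.1, -0.3, 0.3]
width: 0.4
grasp_force: 0.0
t 2.6833 pocket [-37.3 127.4] z 194.08 r 132.7 a 73.7 F [ 0.12 -0.26  0.32] w 0.4081588695406454 q6 -1.89
tool delta [ -37.8 -197.2  114.2] tooly err deg -0.16 tilt [ 0.    -0.001 -1.   ]
```

```bash
python3 -m pendant '{"grip":[-1,-1,-1,-1,-1,-1,-1,-1,-1,-1,-1,-1],"linear":[[-5,-26,0],[-5,-28,0],[-5,-28,0],[-5,-28,0],[-5,-28,0],[-5,-28,0],[-5,-22,0],[-2.8,-9.2,4],[0,0,28],[0,0,28],[0,0,27],[0,0,10]],"angular":[[0,0,0],[0,0,0],[0,0,0],[0,0,0],[0,0,0],[0,0,0],[0,0,0],[0,0,0],[0,0,0],[0,0,0],[0,0,0],[0,0,0]]}'
python3 -m pendant '{"grip":[-1,-1],"linear":[[0,0,0],[0,0,0]],"angular":[[0,0,0],[0,0,0]]}'
python3 - <<'E'
from h import *
import cv2
to(-90,60)
cv2.imwrite('pics/side1.png',cv2.resize(ctrl.get_image('side')[100:400,200:500,::-1],(600,600)))
E
```

```text
t: 3.68
ee_pos: [587.4, -165.4, 93.2]
orientation: [0.493, -3.097, -0.004]
ft_force: [-0.5, 0.5, -0.2]
width: 0.5
grasp_force: 0.0
t: 3.85
ee_pos: [590.5, -166.1, 97.2]
orientation: [0.495, -3.102, -0.001]
ft_force: [0.7, -0.3, 0.4]
width: 0.1
grasp_force: 0.0
t 3.85 pocket [  1.  -66.3] z 97.23 r 66.3 a -90.9 F [ 0.74 -0.31  0.41] w 0.12029165030940844 q6 -2.18
tool delta [ 1.  -3.7 37.2] tooly err deg 0.07 tilt [-0.001  0.    -1.   ]
```

View pics/side1.png

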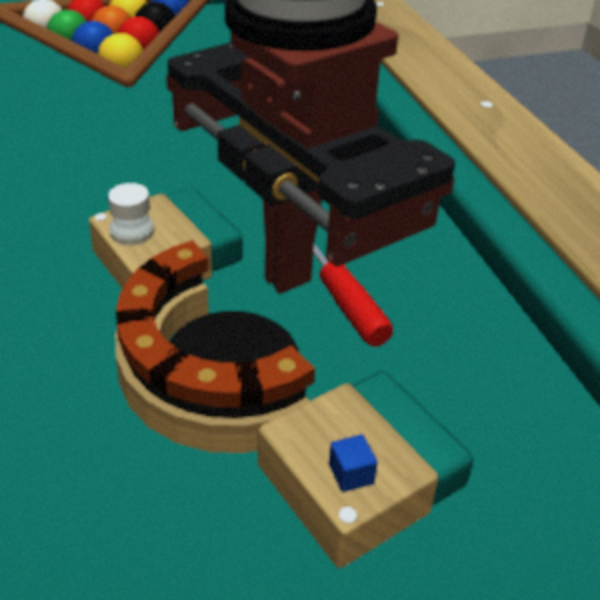

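The picture shows the shut fingertips over the chalk-end rivet; their lower edge is near crop (292,285), the rivet at (287,365). I'll project the TCP to check it against the calibration.

```bash
python3 - <<'E'
from h import *
c=ctrl.camera_params('side');f=200/np.tan(np.radians(c['vfov'])/2)
def pr(X):
    x=c['R']@np.array(X)+c['t'];return np.round([(f*x[0]/x[2]+c['cx']-200)*2,(f*x[1]/x[2]+c['cy']-100)*2],1)
print(pr([590.5,-166.1,97.2]),pr([590.4,-169.9,57.5]))
o=ctrl.get_obs();p=np.array(o['ee_pos']);R=Ro.from_rotvec(o['orientation']).as_matrix()
for x in(-10,10):
  for y in(-13.5,0,13.5): print(x,y,pr(p+R@[x,y,0]))
E
```

```text
[286.8 316. ] [286.3 364.5]
-10 -13.5 [313.7 321.6]
-10 0 [301.1 309.3]
-10 13.5 [289.  297.4]
10 -13.5 [287.7 333.4]
10 0 [275.4 320.7]
10 13.5 [263.5 308.5]
```

The fingertip corners appear about 40 px higher in the crop than the projection predicts. I need to resolve that before descending, so I'll look closer in the side and top views.

```bash
python3 - <<'E'
from h import *
import cv2
a=cv2.resize(ctrl.get_image('side')[160:300,290:430,::-1],(560,560),interpolation=2)
cv2.imwrite('pics/side2.png',a)
w=ctrl.get_image('wrist')[:,:,::-1];cv2.imwrite('pics/wrist2.png',w)
c=ctrl.camera_params('wrist');f=200/np.tan(np.radians(c['vfov'])/2);T=np.linalg.inv(c['T_tool_cam'])
for X in((0,0,0),(10,13.5,0),(10,-13.5,0)):
    x=T@np.r_[X,1];print(X,(f*x[0]/x[2]+c['cx']).round(1),(f*x[1]/x[2]+c['cy']).round(1))
o,p,R,q=where()
x=T@np.r_[R.T@(np.array([590.5,-169.9,57.5])-p),1];print('rivet0',(f*x[0]/x[2]+c['cx']).round(1),(f*x[1]/x[2]+c['cy']).round(1))
E
```

```text
(0, 0, 0) 320.6 226.4
(10, 13.5, 0) 343.4 210.6
(10, -13.5, 0) 297.7 210.6
t 4.0 pocket [  2.3 -67.3] z 98.93 r 67.3 a -92.0 F [ 0.95 -0.6  -0.12] w 0.5007876766362155 q6 -2.18
rivet0 317.1 201.7
```

View pics/side2.png

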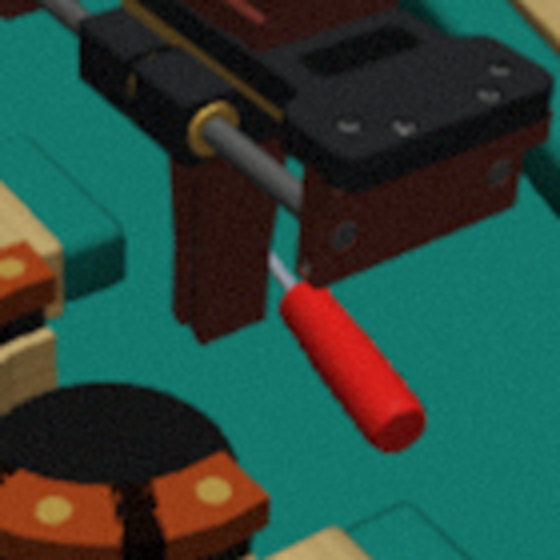

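View pics/wrist2.png

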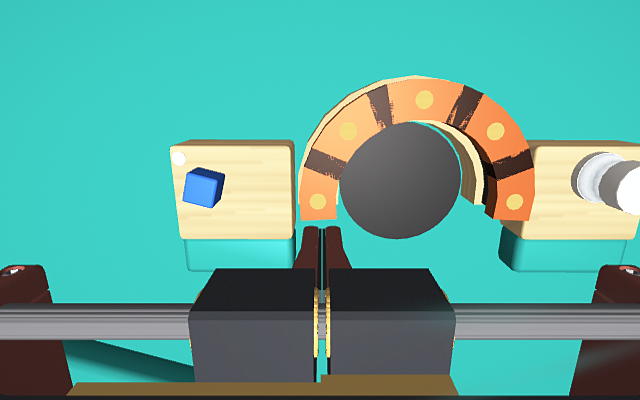

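The wrist view puts rivet0 at (317,202), exactly where the TCP pose predicts it, so pose and cameras agree. However, both views suggest the visible fingertips end some 30 mm short of the nominal TCP. I'll go down in small steps, watching the force and a side mask.

```bash
python3 -m pendant '{"grip":[-1,-1,-1,-1,-1,-1,-1,-1],"linear":[[1,-2,2],[0.6,-1.2,5],[0,0,8],[0,0,8],[0,0,5],[0,0,3],[0,0,0],[0,0,0]],"angular":[[0,0,0],[0,0,0],[0,0,0],[0,0,0],[0,0,0],[0,0,0],[0,0,0],[0,0,0]]}'
python3 - <<'E'
from h import *
import cv2
to(-90,57)
a=ctrl.get_image('side')[170:310,290:430,::-1]
cv2.imwrite('pics/side3.png',cv2.resize(a,(560,560),interpolation=2))
w=ctrl.get_image('wrist')[:,:,::-1];cv2.imwrite('pics/wrist3.png',w)
where()
E
```

```text
t: 4.67
ee_pos: [590.2, -169.9, 65.6]
orientation: [0.496, -3.102, -0.001]
ft_force: [0.0, -0.4, -0.2]
width: 0.4
grasp_force: 0.0
t 4.6667 pocket [ -0.5 -69.8] z 65.64 r 69.8 a -89.6 F [ 0.05 -0.36 -0.16] w 0.40634387365764235 q6 -2.19
tool delta [-0.5 -0.3  8.6] tooly err deg 0.09 tilt [-0.001  0.    -1.   ]
t 4.7667 pocket [ -0.2 -70. ] z 66.24 r 70.0 a -89.9 F [-0.07  0.06  0.66] w 0.6159786842949795 q6 -2.19
```

View pics/side3.png

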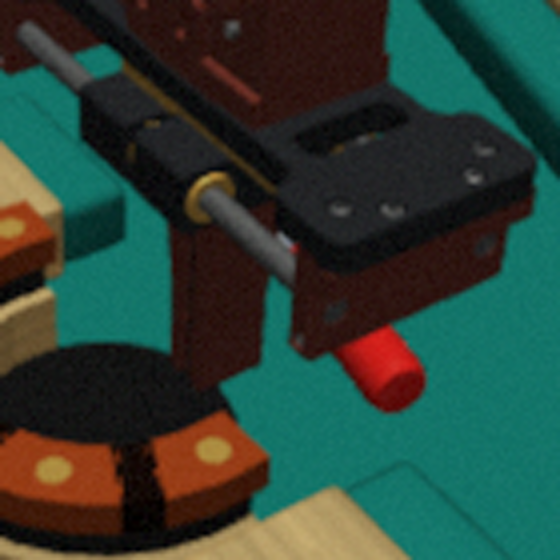

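There's still no force at z 66, and the fingertip corner (crop (205,390)) is well above the rivet at (213,451). I'll compute the heights of the tip and of the body's lower edge, plus the positions of the chalk and jar, for clearance.

```bash
python3 - <<'E'
from h import *
def pf(q):
    d=np.array(q)[:2]-C;c,s=np.cos(Y),np.sin(Y);return np.round([c*d[0]+s*d[1],-s*d[0]+c*d[1]],1)
print('chalk',pf(plane('top',468.5,190.5,62)),'jar',pf(plane('top',328,236.5,82)))
o=ctrl.get_obs();p=np.array(o['ee_pos']);R=Ro.from_rotvec(o['orientation']).as_matrix()
def hits(u,v,axis,val,name):
    s,d=ray('side',u,v);s=R.T@(s-p);d=R.T@d;print(name,(s+d*(val-s[axis])/d[axis]).round(1))
cr=lambda x,y:(x/4+290,y/4+170)
for y in(-9,-13.5):hits(*cr(205,390),1,y,'tip near corner')
for y in(-9,-13.5):hits(*cr(262,362),1,y,'tip right corner')
for y in(-80,-89):hits(*cr(305,355),1,y,'plate corner L');hits(*cr(500,268),1,y,'plate corner R')
c=ctrl.camera_params('wrist');f=200/np.tan(np.radians(c['vfov'])/2);T=np.array(c['T_tool_cam'])
for u,v in((302,228),(340,228)):
    d=T[:3,:3]@[(u-c['cx'])/f,(v-c['cy'])/f,1];s=T[:3,3]
    for x in(10,12):print('wrist tip',(s+d*(x-s[0])/d[0]).round(1))
E
```

```text
chalk [  -8.9 -150. ] jar [-17.  133.4]
tip near corner [ 11.  -9. -31.]
tip near corner [ 14.3 -13.5 -36.4]
tip right corner [-10.8  -9.  -31.9]
tip right corner [ -7.2 -13.5 -37.3]
plate corner L [  33.5  -80.  -112.4]
plate corner R [ -30.8  -80.  -111.5]
plate corner L [  41.4  -89.  -123.3]
plate corner R [ -20.4  -89.  -122.5]
wrist tip [ 10.   -9.4 -27.8]
wrist tip [ 12.   -9.1 -32.8]
wrist tip [ 10.   10.  -27.8]
wrist tip [ 12.    9.8 -32.8]
```

Both views agree: the fingertips are really about 31 mm behind the reported TCP, with the body at -112 (a consistent 81 mm behind the tips). Contact should therefore come at a reported z of about 26. The body stays at least 130 mm up, clear of the chalk and jar. I'll go down to 34, then feel for contact.

```bash
python3 -m pendant '{"grip":[-1,-1,-1,-1,-1,-1,-1,-1],"linear":[[0,0,4],[0,0,6],[0,0,7],[0,0,7],[0,0,4],[0,0,3],[0,0,1],[0,0,0]],"angular":[[0,0,0],[0,0,0],[0,0,0],[0,0,0],[0,0,0],[0,0,0],[0,0,0],[0,0,0]]}'
python3 -m pendant '{"grip":[-1,-1,-1],"linear":[[0,0,1],[0,0,1],[0,0,0]],"angular":[[0,0,0],[0,0,0],[0,0,0]]}'
python3 -c "
from h import *
to(-90,26)"
```

```text
t: 5.43
ee_pos: [590.2, -169.9, 33.7]
orientation: [0.496, -3.102, -0.0]
ft_force: [-0.4, -0.1, 0.2]
width: 0.6
grasp_force: 0.0
t: 5.68
ee_pos: [590.5, -170.0, 32.2]
orientation: [-0.496, 3.102, -0.0]
ft_force: [-0.3, -0.6, 0.4]
width: 0.4
grasp_force: 0.0
t 5.6833 pocket [ -0.3 -69.9] z 32.17 r 69.9 a -89.8 F [-0.34 -0.64  0.4 ] w 0.36251686039805087 q6 -2.19
tool delta [-0.3 -0.1  6.2] tooly err deg 0.09 tilt [ 0. -0. -1.]
```

```bash
for i in 1 2; do python3 -m pendant '{"grip":[-1,-1,-1],"linear":[[0,0,1],[0,0,1],[0,0,0]],"angular":[[0,0,0],[0,0,0],[0,0,0]]}' | grep -E 'ee_pos|ft_f'; done
for i in 1 2 3; do python3 -m pendant '{"grip":[-1,-1,-1],"linear":[[0,0,1],[0,0,0],[0,0,0]],"angular":[[0,0,0],[0,0,0],[0,0,0]]}' | grep -E 'ee_pos|ft_f'; done
```

```text
ee_pos: [590.3, -169.9, 30.0]
ft_force: [0.5, -0.1, 0.1]
ee_pos: [590.5, -170.0, 28.1]
ft_force: [-0.4, 0.8, 1.9]
ee_pos: [590.5, -170.0, 27.2]
ft_force: [-0.3, 0.3, 2.5]
ee_pos: [590.5, -170.0, 26.2]
ft_force: [-0.4, 0.0, 4.4]
ee_pos: [590.5, -170.0, 25.2]
ft_force: [0.4, 0.6, 5.1]
```

Contact starts at reported z of about 28.5, and at 25.2 the force is 5.1 N, as the spring figures predict. I'll stroke at about 24.2 and compute the arc rows of 2.5° each.

```bash
python3 - <<'E'
from h import *
a=np.radians(np.arange(-90,90.1,2.5));P=np.c_[70*np.cos(a),70*np.sin(a)].round(1);D=np.diff(P,axis=0).round(1)+0.
for k in range(6):print(str([[float(x),float(y),0] for x,y in D[12*k:12*k+12]]).replace(' ',''))
where()
E
python3 -m pendant '{"grip":[-1,-1,-1],"linear":[[0,0,1],[0,0,0],[0,0,0]],"angular":[[0,0,0],[0,0,0],[0,0,0]]}' | grep -E 'ee_pos|ft_f'
```

```text
[[3.1,0.1,0],[3.0,0.2,0],[3.0,0.3,0],[3.1,0.5,0],[3.0,0.6,0],[2.9,0.7,0],[2.9,0.8,0],[2.9,1.0,0],[2.9,1.1,0],[2.8,1.3,0],[2.7,1.3,0],[2.7,1.5,0]]
[[2.6,1.6,0],[2.6,1.7,0],[2.4,1.8,0],[2.4,1.9,0],[2.3,2.0,0],[2.2,2.1,0],[2.1,2.2,0],[2.0,2.3,0],[1.9,2.4,0],[1.8,2.4,0],[1.7,2.6,0],[1.6,2.6,0]]
[[1.5,2.7,0],[1.3,2.7,0],[1.3,2.8,0],[1.1,2.9,0],[1.0,2.9,0],[0.8,2.9,0],[0.7,2.9,0],[0.6,3.0,0],[0.5,3.1,0],[0.3,3.0,0],[0.2,3.0,0],[0.1,3.1,0]]
[[-0.1,3.1,0],[-0.2,3.0,0],[-0.3,3.0,0],[-0.5,3.1,0],[-0.6,3.0,0],[-0.7,2.9,0],[-0.8,2.9,0],[-1.0,2.9,0],[-1.1,2.9,0],[-1.3,2.8,0],[-1.3,2.7,0],[-1.5,2.7,0]]
[[-1.6,2.6,0],[-1.7,2.6,0],[-1.8,2.4,0],[-1.9,2.4,0],[-2.0,2.3,0],[-2.1,2.2,0],[-2.2,2.1,0],[-2.3,2.0,0],[-2.4,1.9,0],[-2.4,1.8,0],[-2.6,1.7,0],[-2.6,1.6,0]]
[[-2.7,1.5,0],[-2.7,1.3,0],[-2.8,1.3,0],[-2.9,1.1,0],[-2.9,1.0,0],[-2.9,0.8,0],[-2.9,0.7,0],[-3.0,0.6,0],[-3.1,0.5,0],[-3.0,0.3,0],[-3.0,0.2,0],[-3.1,0.1,0]]
t 6.9333 pocket [ -0.3 -70. ] z 25.18 r 70.0 a -89.8 F [0.44 0.63 5.09] w 0.4863804717415247 q6 -2.19
ee_pos: [590.5, -170.0, 24.3]
ft_force: [-0.7, -0.1, 5.4]
```

```bash
python3 -m pendant '{"grip":[-1,-1,-1,-1,-1,-1,-1,-1,-1,-1,-1,-1],"linear":[[3.1,0.1,0],[3.0,0.2,0],[3.0,0.3,0],[3.1,0.5,0],[3.0,0.6,0],[2.9,0.7,0],[2.9,0.8,0],[2.9,1.0,0],[2.9,1.1,0],[2.8,1.3,0],[2.7,1.3,0],[2.7,1.5,0]],"angular":[[0,0,0],[0,0,0],[0,0,0],[0,0,0],[0,0,0],[0,0,0],[0,0,0],[0,0,0],[0,0,0],[0,0,0],[0,0,0],[0,0,0]]}' >/dev/null
python3 -c "
from h import *
to(-60,24.2)"
```

```text
t 8.1833 pocket [-35.5 -60.6] z 24.16 r 70.2 a -59.6 F [ 4.1  -0.48  4.83] w 0.5932818532038808 q6 -2.21
tool delta [-0.5 -0.  -0. ] tooly err deg 0.09 tilt [ 0. -0. -1.]
```

Tracking is within 0.5 mm at 4.8 N, so I'll carry on.

```bash
A='"angular":[[0,0,0]'; python3 -m pendant '{"grip":[-1,-1,-1,-1,-1,-1,-1,-1,-1,-1,-1,-1],"linear":[[2.4,1.6,0],[2.5,1.7,0],[2.3,1.8,0],[2.4,1.9,0],[2.3,2.0,0],[2.2,2.1,0],[2.1,2.2,0],[2.0,2.3,0],[1.9,2.4,0],[1.8,2.4,0],[1.7,2.6,0],[1.6,2.6,0]],"angular":[[0,0,0],[0,0,0],[0,0,0],[0,0,0],[0,0,0],[0,0,0],[0,0,0],[0,0,0],[0,0,0],[0,0,0],[0,0,0],[0,0,0]]}' >/dev/null
python3 -c "
from h import *
to(-30,24.2)"
python3 -m pendant '{"grip":[-1,-1,-1,-1,-1,-1,-1,-1,-1,-1,-1,-1],"linear":[[1.5,2.7,0],[1.3,2.7,0],[1.3,2.8,0],[1.1,2.9,0],[1.0,2.9,0],[0.8,2.9,0],[0.7,2.9,0],[0.6,3.0,0],[0.5,3.1,0],[0.3,3.0,0],[0.2,3.0,0],[0.1,3.1,0]],"angular":[[0,0,0],[0,0,0],[0,0,0],[0,0,0],[0,0,0],[0,0,0],[0,0,0],[0,0,0],[0,0,0],[0,0,0],[0,0,0],[0,0,0]]}' >/dev/null
python3 -c "
from h import *
to(0,24.2)"
```

```text
t 9.1833 pocket [-61.1 -35. ] z 24.07 r 70.4 a -29.8 F [ 2.33 -2.08  4.3 ] w 0.5185491636025272 q6 -2.2
tool delta [-0.5 -0.  -0.1] tooly err deg 0.1 tilt [-0. -0. -1.]
t 10.1833 pocket [-70.8  -0.3] z 24.05 r 70.8 a -0.2 F [ 2.29 -4.75  5.49] w 0.8734814508616447 q6 -2.15
tool delta [-0.8  0.3 -0.2] tooly err deg 0.11 tilt [-0.001 -0.001 -1.   ]
```

```bash
python3 -m pendant '{"grip":[-1,-1,-1,-1,-1,-1,-1,-1,-1,-1,-1,-1],"linear":[[-0.3,3.1,0],[-0.4,3.0,0],[-0.5,3.0,0],[-0.6,3.1,0],[-0.6,3.0,0],[-0.7,2.9,0],[-0.8,2.9,0],[-1.0,2.9,0],[-1.1,2.9,0],[-1.3,2.8,0],[-1.3,2.7,0],[-1.5,2.7,0]],"angular":[[0,0,0],[0,0,0],[0,0,0],[0,0,0],[0,0,0],[0,0,0],[0,0,0],[0,0,0],[0,0,0],[0,0,0],[0,0,0],[0,0,0]]}' >/dev/null
python3 -c "
from h import *
to(30,24.2)"
python3 -m pendant '{"grip":[-1,-1,-1,-1,-1,-1,-1,-1,-1,-1,-1,-1],"linear":[[-1.6,2.6,0],[-1.7,2.6,0],[-1.8,2.4,0],[-1.9,2.4,0],[-2.0,2.3,0],[-2.1,2.2,0],[-2.2,2.1,0],[-2.3,2.0,0],[-2.4,1.9,0],[-2.4,1.8,0],[-2.6,1.7,0],[-2.6,1.6,0]],"angular":[[0,0,0],[0,0,0],[0,0,0],[0,0,0],[0,0,0],[0,0,0],[0,0,0],[0,0,0],[0,0,0],[0,0,0],[0,0,0],[0,0,0]]}' >/dev/null
python3 -c "
from h import *
to(60,24.2)"
```

```text
t 11.1833 pocket [-62.2  35.7] z 23.58 r 71.7 a 29.8 F [-0.52 -2.92  6.11] w 0.5583236175384703 q6 -2.09
tool delta [-1.6 -0.7 -0.6] tooly err deg 0.11 tilt [-0.004 -0.    -1.   ]
t 12.1833 pocket [-37.8  61.8] z 23.22 r 72.4 a 58.5 F [-2.38 -3.47  5.96] w 0.31695566440263584 q6 -2.02
tool delta [-2.8 -1.1 -1. ] tooly err deg 0.11 tilt [-0.006  0.    -1.   ]
```

There is a small drift (radius +2.4 mm, z -1 mm). I'll correct it within the last arc.

```bash
python3 -m pendant '{"grip":[-1,-1,-1,-1,-1,-1,-1,-1,-1,-1,-1,-1],"linear":[[-3.1,1.1,-0.2],[-3.1,1.0,-0.2],[-3.1,1.0,-0.2],[-3.2,0.8,0],[-3.1,0.9,0],[-3.0,0.7,0],[-2.9,0.6,0],[-3.0,0.5,0],[-3.1,0.5,0],[-3.0,0.3,0],[-3.0,0.2,0],[-3.1,0.1,0]],"angular":[[0,0,0],[0,0,0],[0,0,0],[0,0,0],[0,0,0],[0,0,0],[0,0,0],[0,0,0],[0,0,0],[0,0,0],[0,0,0],[0,0,0]]}' >/dev/null
python3 -m pendant '{"grip":[-1,-1,-1],"linear":[[0,0,0],[0,0,0],[0,0,0]],"angular":[[0,0,0],[0,0,0],[0,0,0]]}' >/dev/null
python3 -c "
from h import *
to(90,24.2)"
```

```text
t 13.4333 pocket [-1.2 69.7] z 23.71 r 69.7 a 89.0 F [-2.57  0.24  6.55] w 0.5296467204472087 q6 -1.98
tool delta [-1.2  0.3 -0.5] tooly err deg 0.1 tilt [-0.007  0.    -1.   ]
```

```bash
python3 -m pendant '{"grip":[-1,-1,-1,-1,-1],"linear":[[-0.6,0.1,-0.4],[-0.5,0.2,-0.4],[0,0,0],[0,0,0],[0,0,0]],"angular":[[0,0,0],[0,0,0],[0,0,0],[0,0,0],[0,0,0]]}' >/dev/null
python3 - <<'E'
from h import *
import cv2
to(90,24.5)
cv2.imwrite('pics/side9.png',cv2.resize(ctrl.get_image('side')[140:360,220:440,::-1],(600,600),interpolation=2))
E
```

```text
t 13.85 pocket [-0.5 69.9] z 24.4 r 69.9 a 89.6 F [-3.73 -1.9   5.78] w 0.39374396782752974 q6 -1.98
tool delta [-0.5  0.1 -0.1] tooly err deg 0.11 tilt [-0.007  0.    -1.   ]
```

View pics/side9.png

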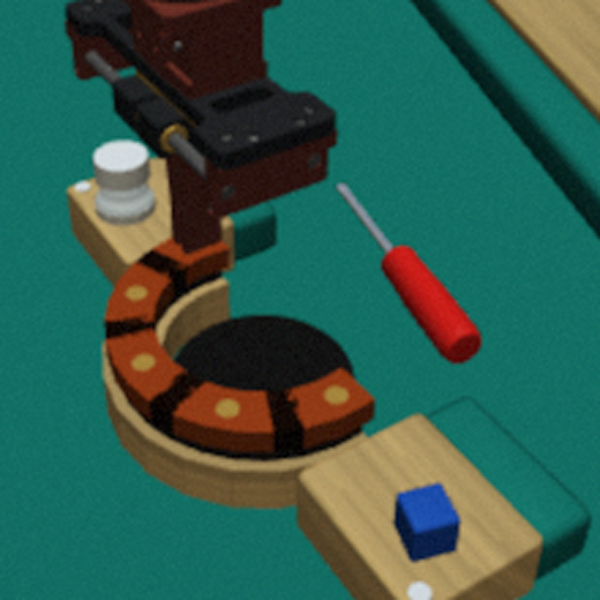

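The fingertips sit on the jar-end rivet (crop (200,245)), and the chalk, jar and screwdriver look unmoved. The force is 5.8 N, which is about 4 mm of press. I'm handing in the job.

```bash
python3 -c "
from workcell import ctrl
print(ctrl.close_job())"
```

```text
the job is handed in; nothing more can be done
None
```

I stroked the collar from the chalk-end rivet round to the jar-end rivet at roughly 4–7 N and handed the job in at about 14 s, with the fingertips holding that last rivet down about 4 mm; the chalk, jar and screwdriver looked unmoved in the last picture.

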